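# Press a heater insert home in its sprung storage pocket

### The arm

A 6-joint arm with a two-finger parallel gripper is mounted at the origin on a cart in front of the work surface, level with it; the furniture and walls round the work are solid. World frame = base frame: x ahead of the robot, y to its left, z up, the work surface at z = 0. Lengths are in m, angles in rad, forces in N, time in s.
With the tool pointing down it reaches from about 0.375 to 0.9 m from the base axis. Payload 3.1 kg.
Tool frame: the origin (TCP) lies at the very end of the fingers, on their centre line; the grasp point (between the pads) lies 19 mm behind it; z points along the fingers, y is the direction in which the jaws open and shut (so a half turn about z gives the same grasp; the last joint's range is limited). The gripper opens to 87 mm and grips with 3 to 60 N. Pads are 19 mm wide; open, the fingers measure 117 mm over their backs; the gripper's body (75 mm by 190 mm) begins 51 mm behind the grasp point.
Start: joints at [0.924, 0.527, 1.433, -0, 1.181, -0.178], TCP at [0.282, 0.558, 0.223] pointing down, gripper open.
Joint ranges: [-3.08, 3.08], [-0.75, 2.2], [0.22, 2.44], [-1.43, 4.57], [0, 2.65], [-2.85, 2.85]. Speed limits (rad/s): [2.79, 2.79, 3.14, 3.14, 3.14, 3.14].

### API

Orientations are given as a unit quaternion [x, y, z, w].
In Python, from rig import robot gives the robot as it stands. The module is installed in compiled form; this text tells all that it offers.
- The arm moves only by the tool send_rows, never from a script. Its argument "deltas" is a list of rows, each an object of numbers: "tx", "ty", "tz": the shift along the tool's x, y, z in cm; "rx", "ry", "rz": the turn, a rotation vector about the tool's x, y, z in rad. A call has 1 to 5 rows; each row is the pose to reach, as a shift and turn from the pose commanded when the call began, along the tool's axes at that moment; what a row does not reach only later rows make up. A row lasts 1/12 s, in which the tool goes at most 41.7 mm and 7.16 degrees, less where a joint would pass 70% of its speed; a pose out of reach is approached as far as the arm can. A call with a gripper value outside its range is refused whole. "claw" is the finger opening in cm, from 0 to 8.7, set as the call begins (left out, the last holds). The fingers move at their own pace and stop on an object; "squeeze" is the grip in N (left out, the last holds). Time passes only in rows, so rows that repeat a pose let the fingers close. It gives the time, the measured TCP pose, the force and the opening at its end, in the units of the state.
- robot.get_obs(): the state, without advancing time (a new reading comes with each control period).
- robot.camera(name): name is "scene" or "top" or "wrist"; returns a dict with "color" (384x512x3 uint8, red, green, blue), "z_map" (384x512 float32, m along the optical axis (not along the pixel's ray), 0 where there is no reading), "intrinsics" (3x3 intrinsics, pixels), "R" (3x3) and "t" (3): a world point X has camera coordinates R X + t; the wrist camera has in their place "tool_from_camera" (4x4, takes a point from camera to tool coordinates, whose origin is the TCP and whose axes are the flange's). Camera axes: x right, y down, z forward; pixel columns grow to the right and rows downward; lengths in m; the calibration is good to about 2 mm. A picture is of the moment at which its call begins: read the wrist's pose just before it.
- robot.hand_in(): hands the job in, once; it reports no verdict.
Trained networks look in the newest picture that a camera, given by its name, has taken for a name from the list of things; names that differ only in an ending like _2 or _b are one class to them, and where a whole thing is asked for, a point or a joint stands for the part that bears it (a point fixed in the world has none). Each returns a list of dicts, best first, with "p" (0 to 1); they miss things now and then, are a little off and sometimes report something else, mostly with a low value. They report only what shows in the picture. A call takes as long as a camera call. They do not tell look-alikes from the thing itself.
- robot.outline_of(label, camera): "pixels" (384x512 bool, what is visible of it) and "xy" ([column, row] in pixels, amid what is visible of it).
- robot.tip_of(label, camera): "xy" ([column, row] in pixels: a listed point, or the origin of a listed thing).
The state is a dict: "time": time; "q": joint angles; "joint_velocities": joint speeds; "joint_torque": joint torques, N m; "position": TCP position; "tool_rot": TCP orientation; "ft_force": force on the tool from outside, world axes, zero at the start; "moment": the same for the moment, N m; "grip_width": finger opening in m.
Only numpy, scipy, OpenCV 4.12 (cv2) and the standard library are available. Lean on these libraries where they do the work, as an engineer would, in place of code of your own. Each camera call takes 0.05 s, during which the arm holds its last target.

### The job

Put the loose rectangular aluminium heater insert back into its own pocket, the rectangular one, in the storage stand, and press it down against the sprung plunger until its collar sits flat on the steel rim. Keep it pressed home with a moderate push (the collar bearing on the rim with a few newtons, less than 40 N), ready to be locked, and finish while still holding it down; do not let go. Leave the round insert in its pocket and the dish, timer and beaker where they are.

Things in the scene. Friction and masses are not known exactly. Their poses are not given: they have to be found in the camera images.
- rect_insert_center (a point): centre of the loose insert, 72 mm tall, 0.22 kg, upright on the bench: aluminium foot 50 mm (its x) by 32 mm (y), 32 mm tall, lowest 4 mm 2 mm smaller all round; collar 62 x 44 mm from 4 mm below to 4 mm above this point; black handle block 18 mm (x) by 28 mm (y) from 4 to 36 mm above it. Grip the handle across its 18 mm; fingertips may rest on the collar. A half turn about z is the same
- rect_seat: fixed steel rim of the rectangular pocket; origin at the centre of the mouth on the rim's top face, 58 mm above the bench. x (away from the robot) is along the mouth's 53 mm side, y along its 35 mm side. The rim is the hard stop: home, the collar lies on it with the insert's centre 4 mm above it. Three nests stand in a row along y, 100 mm apart, in any order
- rect_plunger (a joint): travel of the white sprung plunger (26 mm wide) in the middle of the rectangular pocket, m, growing downward: 0 free (head 18 mm below the rim), 0.014 when the collar meets the rim. It pushes up with 5 N at 0, 12 N at 0.014 (0.5 N per mm), so the insert's own weight does not sink it
- square_seat: the same rim plate of the nest with the square pocket, 43 x 43 mm, empty; origin as for rect_seat
- round_insert_center (a point): centre of the round insert (collar 56 mm across, same handle and height), which rides loosely on the plunger in its own round pocket; leave it alone
- petri_dish: small closed petri dish, 58 mm across, 15 mm tall, on the bench; origin under its centre; bystander
- bench_timer: small white bench timer, 62 x 66 x 21 mm; origin under its centre; bystander
- beaker: clear beaker, 51 mm across, 64 mm tall, behind the work; origin under its centre; bystander
Mind the look-alikes: they are no part of the job. Leave any blue or pink look-alike of the part that bears rect_insert_center alone.

How it is judged:
On the way:
1. the insert's foot is in its own rectangular pocket (horizontal distance between rect_insert_center and rect_seat below 0.006 m and z of rect_insert_center in the frame of rect_seat below 0.026 m and angle between rect_insert_center's own z axis and vertical below 0.25 rad), for 0.1 s.
At the end, for the whole second after the job is handed in: The rectangular insert is at rest, upright (0.06 rad) and centred (4 mm) in the rectangular pocket, collar within 1.5 mm of the rim and bearing on it with 1.5 to 40 N, plunger down at least 12.5 mm, and the fingers still press it with over 3 N, through the last second (horizontal distance between rect_insert_center and rect_seat below 0.004 m and z of rect_insert_center in the frame of rect_seat below 0.0055 m and angle between rect_insert_center's own z axis and vertical below 0.06 rad and value of joint rect_plunger above 0.0125 m and contact force between rect_insert and rect_seat between 1.5 and 40 N and contact force between the fingers and rect_insert above 3 N and linear speed of rect_insert below 0.01 m/s); the arm keeps its last pose, push and grip.
It fails at once if the round insert is displaced by more than 20 mm (distance of round_insert_center from where it was at the start of the episode above 0.02 m).
It fails at once if the petri dish, timer or beaker is moved by more than 25 mm (distance of any of petri_dish, bench_timer, beaker from where it was at the start of the episode above 0.025 m).
It also fails if it takes over 48 s, if anything falls off the work surface, if the arm or the gripper's body presses on something with over 40 N, if the wrist force passes 120 N, or if a joint passes its speed limit or range.

## Working session

There is one attempt and no reset: what is moved stays moved. The work goes in short steps, Python scripts to look and compute and a tool call to move; the robot and the scene stay as the last step left them, time stands still between calls to the robot, and variables do not carry over. Pictures are saved under pics/ and viewed, and the job is handed in when it is done.

Besides the shell and the picture viewer there is one more tool, called in YAML: its name, and indented under it one key for each argument. send_rows: Moves the arm, as the interface text tells. Its arguments: {"type":"object","properties":{"deltas":{"type":"array","items":{"type":"object","properties":{"tx":{"type":"number"},"ty":{"type":"number"},"tz":{"type":"number"},"rx":{"type":"number"},"ry":{"type":"number"},"rz":{"type":"number"}}}},"claw":{"type":"number"},"squeeze":{"type":"number"}},"required":["deltas"]}

```bash
mkdir -p pics; cat > h.py <<'E'
import numpy as np, cv2
from rig import robot
def save(n,img,scale=1,crop=None):
    im=img[...,::-1]
    if crop: x0,y0,x1,y1=crop; im=im[y0:y1,x0:x1]
    if scale!=1: im=cv2.resize(im,None,fx=scale,fy=scale,interpolation=cv2.INTER_CUBIC)
    cv2.imwrite('pics/'+n,im)
def unproj(c,xy,zw=None):
    K=c['intrinsics'];R=c['R'];t=c['t']
    d=np.linalg.inv(K)@np.array([xy[0],xy[1],1.])
    o=-R.T@t; dw=R.T@d
    if zw is None:
        z=c['z_map'][int(round(xy[1])),int(round(xy[0]))]; return o+dw*z
    return o+dw*(zw-o[2])/dw[2]
E
python3 - <<'E'
from h import *
print(robot.get_obs())
a=[]
for n in ['scene','top']:
    c=robot.camera(n); save(n+'0.png',c['color'],1.5)
    for l in ['rect_insert_center','rect_seat','square_seat','round_insert_center','petri_dish','bench_timer','beaker','rect_plunger']:
        for f in ('tip_of','outline_of'):
            if f=='tip_of' and l=='rect_plunger': continue
            try: r=getattr(robot,f)(l,n)
            except Exception as e: print(l,f,e); continue
            for k in r[:4]:
                xy=k['xy']; 
                try: print(n,l,f,round(k['p'],2),np.round(xy),np.round(unproj(c,xy),3))
                except Exception as e: print(n,l,f,k['p'],xy,e)
print(c['intrinsics'],c['R'],c['t'])
E
```

```text
{'time': 0.0, 'q': array([ 9.24501647e-01,  5.28446392e-01,  1.43389639e+00, -1.42979078e-05,
        1.18136300e+00, -1.78513123e-01]), 'joint_velocities': array([-0.00111582,  0.00147499,  0.0010788 , -0.00064097, -0.00073409,
        0.00097076]), 'joint_torque': array([-3.54104659e-04, -4.40038526e+01, -1.76595175e+01,  6.31593168e-02,
        5.79993508e-02, -1.25380025e-04]), 'position': array([0.28136097, 0.55728021, 0.22158565]), 'tool_rot': array([ 2.31761332e-01,  9.72772105e-01, -9.70632702e-04, -4.17428473e-04]), 'ft_force': array([-0.59807019,  0.34620765,  0.44430095]), 'moment': array([-0.00010576,  0.00616358, -0.03160917]), 'grip_width': 0.08704233157708828}
scene rect_insert_center tip_of 0.67 [229. 249.] [0.328 0.584 0.309]
scene rect_insert_center tip_of 0.65 [218. 272.] [0.45  0.432 0.051]
scene rect_insert_center tip_of 0.59 [257. 257.] [0.256 0.577 0.309]
scene rect_insert_center outline_of 0.68 [257. 263.] [0.365 0.33  0.037]
scene rect_insert_center outline_of 0.52 [215. 274.] [0.457 0.435 0.041]
scene rect_seat tip_of 0.57 [245. 210.] [0.281 0.595 0.452]
sce
[... 951 characters left out ...]
_of 0.53 [365. 233.] [ 0.44  -0.376  0.016]
top petri_dish outline_of 0.48 [375. 197.] [ 0.56  -0.408  0.02 ]
top bench_timer tip_of 0.78 [370. 197.] [ 0.559 -0.391  0.019]
top bench_timer outline_of 0.97 [372. 196.] [ 0.561 -0.398  0.019]
top beaker tip_of 0.33 [205. 204.] [0.516 0.139 0.039]
top beaker tip_of 0.32 [373. 196.] [ 0.562 -0.402  0.022]
top rect_plunger outline_of 0.48 [206. 204.] [0.515 0.137 0.039]
[[479.89168736   0.         250.9613355 ]
 [  0.         479.89168736 187.9416139 ]
 [  0.           0.           1.        ]] [[ 0.02930348 -0.999448    0.01565259]
 [-0.99069932 -0.03112149 -0.13246247]
 [ 0.13287648 -0.0116254  -0.99106442]] [-0.02290427  0.57269311  1.49472211]
```

View pics/scene0.png

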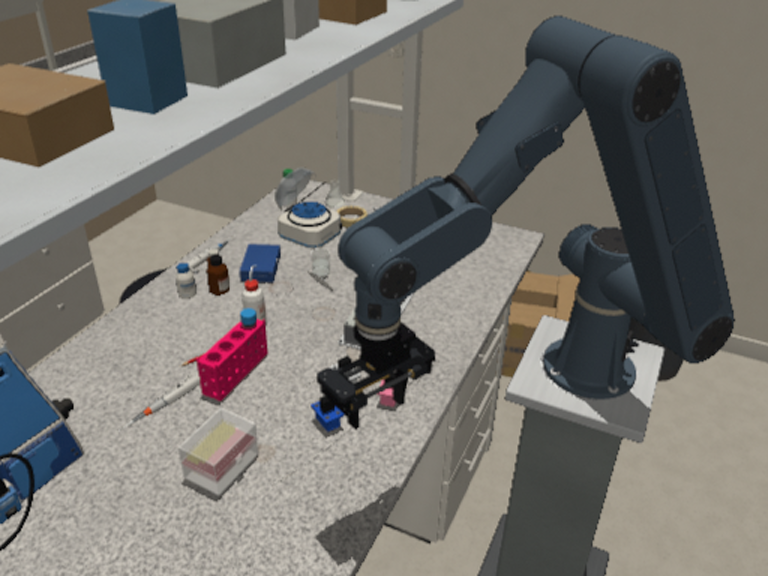

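View pics/top0.png

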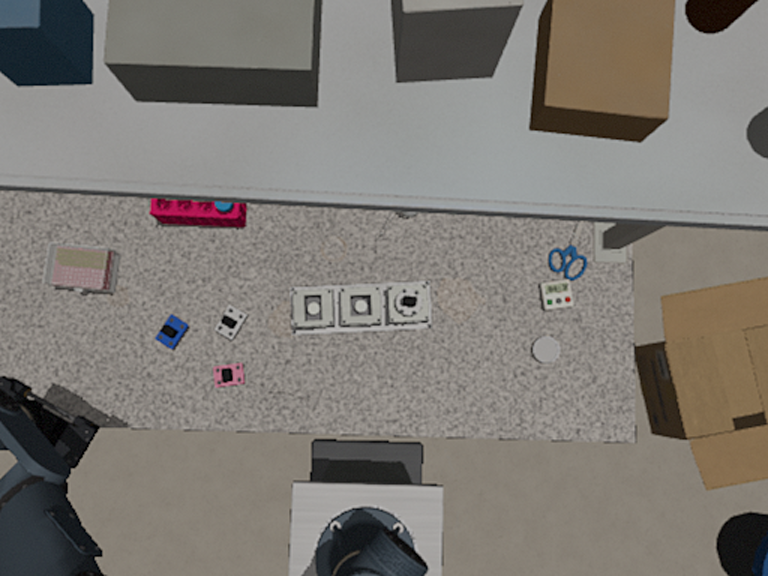

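```bash
python3 - <<'E'
from h import *
c=robot.camera('top'); save('topc1.png',c['color'],6,(95,180,220,275)); save('topc2.png',c['color'],6,(185,165,300,240))
E
```

```text
(no output)
```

View pics/topc1.png

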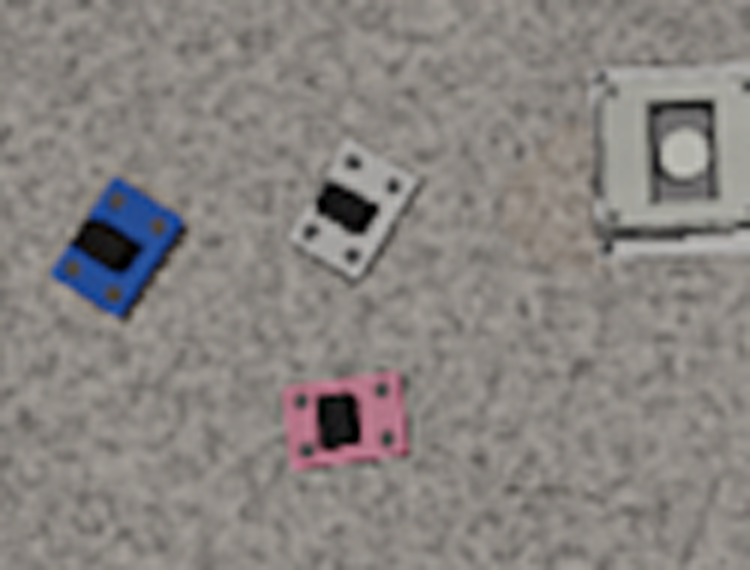

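View pics/topc2.png

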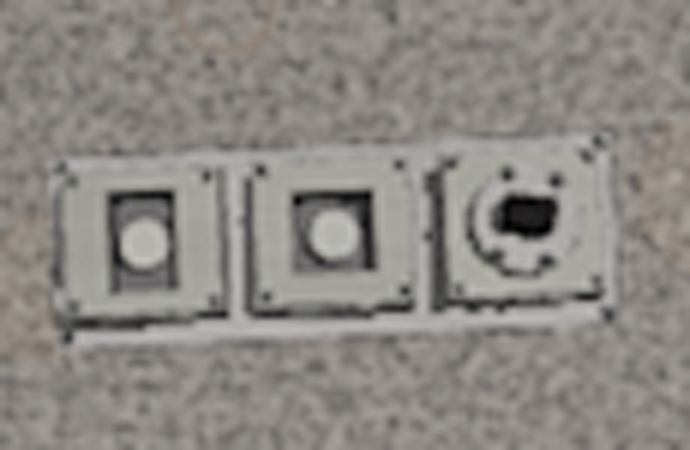

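```bash
cat >> h.py <<'E'
def rect_of(c,mask,zw):
    ys,xs=np.nonzero(mask)
    P=np.array([unproj(c,(x,y),zw)[:2] for x,y in zip(xs,ys)])
    r=cv2.minAreaRect((P*1000).astype(np.float32)); return r
E
python3 - <<'E'
from h import *
c=robot.camera('top'); im=c['color'].astype(int)
hsv=cv2.cvtColor(c['color'],cv2.COLOR_RGB2HSV)
z=c['z_map']
# world height map
K=c['intrinsics'];u,v=np.meshgrid(np.arange(512),np.arange(384))
cam=np.stack([(u-K[0,2])/K[0,0]*z,(v-K[1,2])/K[1,1]*z,z],-1)
W=(cam-c['t'])@c['R']
H=W[...,2]
sub=lambda a:a[200:235,135:172]
m=np.zeros(z.shape,bool); m[200:232,138:170]=(H[200:232,138:170]>0.025)
n,l,s,ce=cv2.connectedComponentsWithStats(m.astype(np.uint8)); print(s,ce)
print('insert collar',rect_of(c,m,0.042))
d=m&(hsv[...,2]<70)&(H>0.06); print('handle',rect_of(c,d,0.072), W[d].mean(0))
# stand rims
for (x0,x1) in [(190,228),(224,258)]:
    print(x0)
    s=np.zeros_like(m); s[185:225,x0:x1]=1
    top=s&(abs(H-0.058)<0.008); print('top h',np.median(H[top]),rect_of(c,top,0.058))
o=robot.outline_of('rect_seat','top')
for k in o: print(k['p'],rect_of(c,k['pixels'],0.058))
np.set_printoptions(linewidth=250,precision=0,suppress=True)
print((H[190:222,192:226]*1000).astype(int))
E
```

```text
[[     0      0    512    384 196329]
 [   142    203     22     23    279]] [[255.6457477  191.46795939]
 [152.9390681  214.04659498]]
insert collar ((479.8919372558594, 301.01373291015625), (44.590721130371094, 61.52569580078125), 61.119407653808594)
handle ((477.72723388671875, 299.82781982421875), (25.11639976501465, 15.058516502380371), 65.36192321777344) [0.47783407 0.2992978  0.07170348]
190
top h 0.057428304999027624 ((514.5711669921875, 118.20909881591797), (78.51335906982422, 100.52168273925781), 2.5629913806915283)
224
top h 0.0577211836983332 ((520.8226928710938, 28.646541595458984), (80.84634399414062, 83.53438568115234), 4.5438456535339355)
0.6 ((514.0291137695312, 130.9996795654297), (78.97367858886719, 87.84202575683594), 2.152899742126465)
0.31 ((478.4580383300781, 298.6475524902344), (42.846256256103516, 59.86293029785156), 59.32014465332031)
[[ 0 -4 -4 ...  8  0  6]
 [ 4  9  7 ...  9  8  0]
 [ 0  3  2 ...  8  5  5]
 ...
 [ 3  0  5 ... 10  9  2]
 [ 1 -1 11 ...  7  1 12]
 [ 2  7  6 ...  8  6  3]]
```

send_rows:
  deltas:
    - {"tx": -3.6,"ty": -1.7,"rz": 0.12}
    - {"tx": -7.2,"ty": -3.4,"rz": 0.24}
    - {"tx": -10.8,"ty": -5.1,"rz": 0.36}
    - {"tx": -14.4,"ty": -6.8,"rz": 0.48}
    - {"tx": -18,"ty": -8.6,"rz": 0.6}

```text
schema error: expected keys tx, ty, tz, rx, ry, rz
```

send_rows:
  deltas:
    - {"rz": 0.12}
    - {"rz": 0.24}
    - {"rz": 0.36}
    - {"rz": 0.48}
    - {"rz": 0.6}

```text
schema error: expected keys tx, ty, tz, rx, ry, rz
```

```bash
cat >> h.py <<'E'
from scipy.spatial.transform import Rotation as Ro
def plan(x,y,z,yawy_deg):
    """shift (cm) in tool axes and rz to reach TCP pose pointing down with tool y at yawy"""
    o=robot.get_obs(); R=Ro.from_quat(o['tool_rot']).as_matrix(); p=o['position']
    d=R.T@(np.array([x,y,z])-p)*100
    a=np.deg2rad(yawy_deg); yy=np.array([np.cos(a),np.sin(a),0]); zz=np.array([0,0,-1.]); xx=np.cross(yy,zz)
    T=np.stack([xx,yy,zz],1)
    rv=Ro.from_matrix(R.T@T).as_rotvec()
    print('t',round(o['time'],2),'pos',np.round(p,4),'yawy',np.round(np.degrees(np.arctan2(R[1,1],R[0,1])),2),'zt',np.round(R[:,2],4),'F',np.round(o['ft_force'],1),'w',round(o['grip_width'],4))
    print('shift cm',np.round(d,2),'rv',np.round(rv,3))
E
python3 -c "
from h import *
plan(.42,.26,.24,-30)"
```

```text
t 1.75 pos [0.2818 0.5578 0.2225] yawy 63.2 zt [-1.e-04 -1.e-04 -1.e+00] F [-0.2  0.8  0.5] w 0.0871
shift cm [-25.77 -20.35  -1.75] rv [-0.     0.     1.627]
```

send_rows:
  deltas:
    - {"tx": -3.6,"ty": -1.7,"tz": 0,"rx": 0,"ry": 0,"rz": 0.12}
    - {"tx": -7.2,"ty": -3.4,"tz": 0,"rx": 0,"ry": 0,"rz": 0.24}
    - {"tx": -10.8,"ty": -5.1,"tz": 0,"rx": 0,"ry": 0,"rz": 0.36}
    - {"tx": -14.4,"ty": -6.8,"tz": 0,"rx": 0,"ry": 0,"rz": 0.48}
    - {"tx": -18,"ty": -8.6,"tz": 0,"rx": 0,"ry": 0,"rz": 0.6}

```text
time: 2.17
position: [0.4046, 0.3987, 0.2227]
tool_rot: [0.511, 0.86, 0.0, 0.0]
ft_force: [1.4, -0.4, 0.2]
grip_width: 0.087
```

send_rows:
  deltas:
    - {"tx": 0,"ty": 0,"tz": 0,"rx": 0,"ry": 0,"rz": 0.12}
    - {"tx": 0,"ty": 0,"tz": 0,"rx": 0,"ry": 0,"rz": 0.24}
    - {"tx": 0,"ty": 0,"tz": 0,"rx": 0,"ry": 0,"rz": 0.36}
    - {"tx": 0,"ty": 0,"tz": 0,"rx": 0,"ry": 0,"rz": 0.48}
    - {"tx": 0,"ty": 0,"tz": 0,"rx": 0,"ry": 0,"rz": 0.6}

```text
time: 2.58
position: [0.4039, 0.3997, 0.2226]
tool_rot: [0.743, 0.67, 0.0, -0.0]
ft_force: [0.2, 0.7, 0.6]
grip_width: 0.0869
```

```bash
python3 -c "
from h import *
plan(.44,.28,.23,-30)
c=robot.camera('wrist');save('w1.png',c['color'],1.5);print(c['tool_from_camera'],c['intrinsics'])"
```

```text
t 2.58 pos [0.4039 0.3997 0.2226] yawy -5.93 zt [ 1.e-04  1.e-04 -1.e+00] F [0.2 0.7 0.6] w 0.0869
shift cm [-11.53   4.83  -0.74] rv [ 0.   -0.    0.42]
[[ 2.90617825e-04 -9.69666175e-01 -2.44432864e-01  6.74469728e-02]
 [ 9.99999928e-01  2.22407110e-04  3.06657426e-04 -6.73406788e-05]
 [-2.42991727e-04 -2.44432936e-01  9.69666170e-01 -1.62205246e-01]
 [ 0.00000000e+00  0.00000000e+00  0.00000000e+00  1.00000000e+00]] [[296.02695495   0.         253.43098678]
 [  0.         296.02695495 190.79500913]
 [  0.           0.           1.        ]]
```

View pics/w1.png

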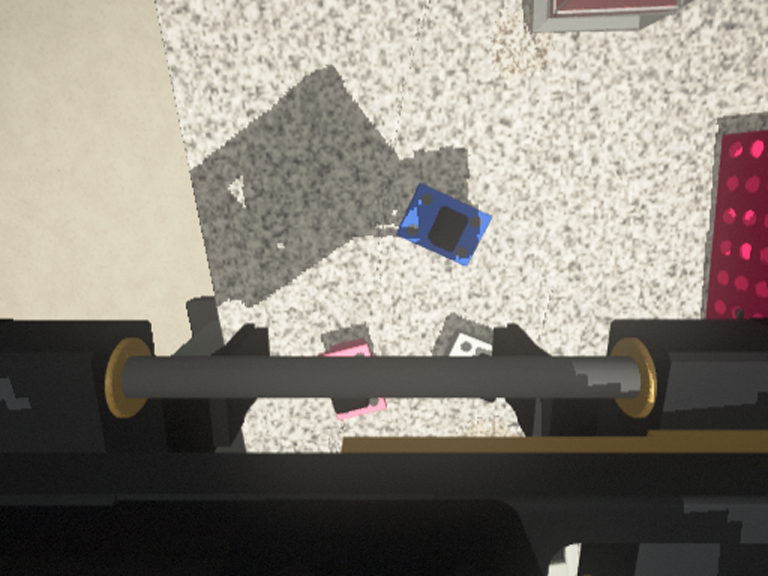

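```bash
python3 -c "
from h import *
plan(.434,.222,.223,-30)"
```

```text
t 2.63 pos [0.4039 0.3998 0.2227] yawy -6.14 zt [ 3.e-04  3.e-04 -1.e+00] F [-0.  -0.4  0.1] w 0.087
shift cm [-17.36   4.9   -0.04] rv [ 0.    -0.     0.416]
```

send_rows:
  deltas:
    - {"tx": -3.5,"ty": 1,"tz": 0,"rx": 0,"ry": 0,"rz": 0.09}
    - {"tx": -7,"ty": 2,"tz": 0,"rx": 0,"ry": 0,"rz": 0.18}
    - {"tx": -10.5,"ty": 3,"tz": 0,"rx": 0,"ry": 0,"rz": 0.26}
    - {"tx": -14,"ty": 4,"tz": 0,"rx": 0,"ry": 0,"rz": 0.34}
    - {"tx": -17.4,"ty": 4.9,"tz": 0,"rx": 0,"ry": 0,"rz": 0.416}

```text
time: 3.05
position: [0.4358, 0.2205, 0.2227]
tool_rot: [0.863, 0.504, 0.0, 0.0]
ft_force: [0.2, -0.1, 0.1]
grip_width: 0.0865
```

send_rows:
  deltas:
    - {"tx": 0,"ty": 0,"tz": 0,"rx": 0,"ry": 0,"rz": 0}
    - {"tx": 0,"ty": 0,"tz": 0,"rx": 0,"ry": 0,"rz": 0}

```text
time: 3.22
position: [0.4361, 0.2206, 0.2228]
tool_rot: [0.864, 0.504, 0.0, -0.0]
ft_force: [-0.7, 0.3, 0.2]
grip_width: 0.087
```

```bash
cat >> h.py <<'E'
def wcam():
    o=robot.get_obs(); c=robot.camera('wrist')
    T=np.eye(4);T[:3,:3]=Ro.from_quat(o['tool_rot']).as_matrix();T[:3,3]=o['position']
    W=T@c['tool_from_camera']; c['R']=W[:3,:3].T; c['t']=-W[:3,:3].T@W[:3,3]
    return c
def world(c):
    K=c['intrinsics'];z=c['z_map'];u,v=np.meshgrid(np.arange(512),np.arange(384))
    return (np.stack([(u-K[0,2])/K[0,0]*z,(v-K[1,2])/K[1,1]*z,z],-1)-c['t'])@c['R']
E
python3 - <<'E'
from h import *
plan(.434,.222,.223,-30)
c=wcam(); save('w2.png',c['color'],1.5)
W=world(c);H=W[...,2]
m=(H>0.03)&(np.hypot(W[...,0]-.479,W[...,1]-.3)<.045)&(H<.09)
print(m.sum()); 
hd=m&(H>0.066); co=m&(H>.036)&(H<.05)
print('collar',rect_of(c,co,0.040),np.median(H[co])); print('handle top',rect_of(c,hd,.072),np.median(H[hd]),W[hd].mean(0))
for k in robot.tip_of('rect_insert_center','wrist'): print(k['p'],k['xy'],unproj(c,k['xy'],.036))
E
```

```text
t 3.22 pos [0.4361 0.2206 0.2228] yawy -29.48 zt [ 2.e-04  3.e-04 -1.e+00] F [-0.7  0.3  0.2] w 0.087
shift cm [ 0.02 -0.25 -0.02] rv [-0.    -0.     0.009]
2308
collar ((479.6017150878906, 301.0489807128906), (43.748802185058594, 61.71096420288086), 61.577693939208984) 0.0399809485072144
handle top ((479.5482177734375, 300.76678466796875), (27.749662399291992, 17.610939025878906), 62.687625885009766) 0.07171190932048134 [0.47948366 0.30066539 0.07157445]
0.77 [172.0, 144.8] [0.36999286 0.2981036  0.036     ]
0.7 [252.6, 92.2] [0.48093432 0.3026852  0.036     ]
```

View pics/w2.png

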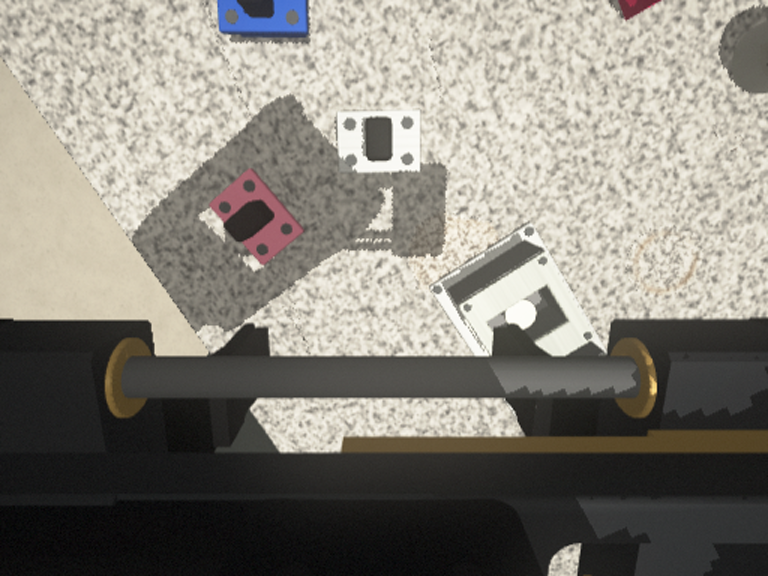

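```bash
python3 -c "
from h import *
plan(.4796,.3008,.11,-28.3)"
```

```text
t 3.32 pos [0.4357 0.2225 0.2227] yawy -29.31 zt [ 3.e-04  7.e-04 -1.e+00] F [-1.3 -0.1 -0.3] w 0.0868
shift cm [ 8.970e+00 -1.000e-02  1.128e+01] rv [-0.    -0.001 -0.018]
```

send_rows:
  deltas:
    - {"tx": 2.2,"ty": 0,"tz": 1.5,"rx": 0,"ry": 0,"rz": 0}
    - {"tx": 4.5,"ty": 0,"tz": 4,"rx": 0,"ry": 0,"rz": -0.01}
    - {"tx": 6.8,"ty": 0,"tz": 7,"rx": 0,"ry": 0,"rz": -0.018}
    - {"tx": 9,"ty": 0,"tz": 10,"rx": 0,"ry": 0,"rz": -0.018}
    - {"tx": 9,"ty": 0,"tz": 11.3,"rx": 0,"ry": 0,"rz": -0.018}
  claw: 6

```text
time: 3.73
position: [0.4802, 0.3049, 0.1061]
tool_rot: [0.857, 0.515, 0.0, -0.001]
ft_force: [-0.5, -0.2, -1.2]
grip_width: 0.0638
```

```bash
python3 - <<'E'
from h import *
for i in range(4):
    plan(.4796,.3008,.042,-28.3); c=wcam()
save('w3.png',c['color'],1.5)
c=robot.camera('top'); save('t3.png',c['color'],4,(110,170,250,260))
E
```

```text
t 3.73 pos [0.4802 0.3049 0.1061] yawy -28.04 zt [-2.0e-04  1.1e-03 -1.0e+00] F [-0.5 -0.2 -1.2] w 0.0638
shift cm [-0.39  0.14  6.41] rv [-0.001 -0.001  0.005]
t 3.78 pos [0.4775 0.3028 0.1046] yawy -28.04 zt [-0.0061 -0.0018 -1.    ] F [-0.7 -0.  -0.9] w 0.0625
shift cm [-0.06  0.31  6.26] rv [-0.004  0.004  0.005]
t 3.83 pos [0.4772 0.302  0.1064] yawy -28.08 zt [-0.0061 -0.0022 -1.    ] F [-0.8 -0.6  0.3] w 0.0617
shift cm [0.04 0.29 6.44] rv [-0.004  0.005  0.004]
t 3.88 pos [0.478  0.3017 0.1081] yawy -28.14 zt [-0.0035 -0.0012 -1.    ] F [0.3 0.3 0. ] w 0.0611
shift cm [0.01 0.2  6.61] rv [-0.003  0.003  0.003]
```

View pics/w3.png

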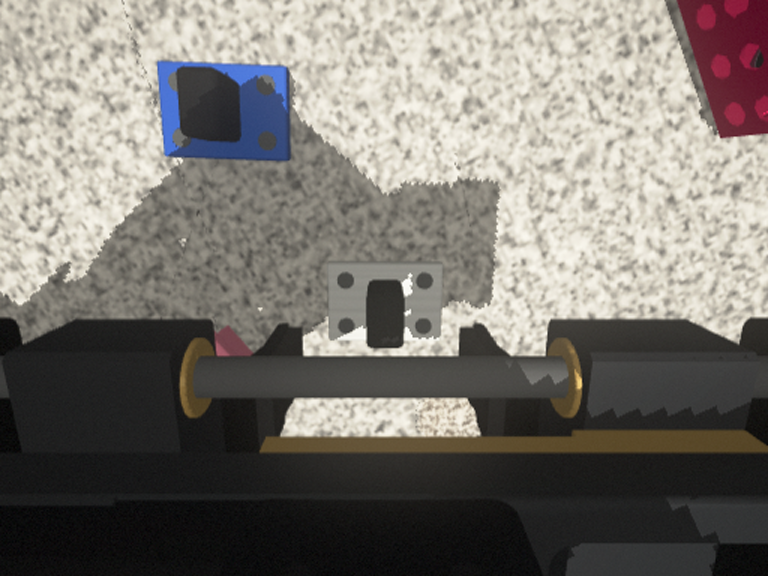

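send_rows:
  deltas:
    - {"tx": 0,"ty": 0.1,"tz": 1.6,"rx": 0,"ry": 0,"rz": 0}
    - {"tx": 0,"ty": 0.1,"tz": 3.2,"rx": 0,"ry": 0,"rz": 0}
    - {"tx": 0,"ty": 0.1,"tz": 4.5,"rx": 0,"ry": 0,"rz": 0}
    - {"tx": 0,"ty": 0.1,"tz": 5.2,"rx": 0,"ry": 0,"rz": 0}
    - {"tx": 0,"ty": 0.1,"tz": 5.6,"rx": 0,"ry": 0,"rz": 0}
  claw: 5

```text
time: 4.4
position: [0.4809, 0.2999, 0.0542]
tool_rot: [0.859, 0.512, 0.001, 0.0]
ft_force: [-0.2, 0.1, 0.2]
grip_width: 0.0502
```

send_rows:
  deltas:
    - {"tx": 0,"ty": 0,"tz": 0,"rx": 0,"ry": 0,"rz": 0}
    - {"tx": 0,"ty": 0,"tz": 0,"rx": 0,"ry": 0,"rz": 0}
    - {"tx": 0,"ty": 0,"tz": 0,"rx": 0,"ry": 0,"rz": 0}

```text
time: 4.65
position: [0.4814, 0.3002, 0.0546]
tool_rot: [0.859, 0.512, 0.001, 0.0]
ft_force: [-0.1, 0.8, 0.4]
grip_width: 0.05
```

```bash
python3 - <<'E'
from h import *
for i in range(4):
    plan(.4796,.3008,.042,-28.3); c=wcam()
save('w4.png',c['color'],1.5)
E
```

```text
t 4.65 pos [0.4814 0.3002 0.0546] yawy -28.36 zt [ 1.9e-03  7.0e-04 -1.0e+00] F [-0.1  0.8  0.4] w 0.05
shift cm [-0.03 -0.18  1.26] rv [ 0.001 -0.002 -0.001]
t 4.7 pos [0.4813 0.3002 0.0545] yawy -28.36 zt [ 1.7e-03  7.0e-04 -1.0e+00] F [ 0.3 -0.6 -0.2] w 0.0505
shift cm [-0.03 -0.18  1.25] rv [ 0.001 -0.001 -0.001]
t 4.75 pos [0.4812 0.3001 0.0544] yawy -28.36 zt [ 1.5e-03  5.0e-04 -1.0e+00] F [-0.8 -0.3 -0. ] w 0.0499
shift cm [-0.02 -0.17  1.24] rv [ 0.001 -0.001 -0.001]
t 4.8 pos [0.4811 0.3001 0.0542] yawy -28.36 zt [ 1.2e-03  5.0e-04 -1.0e+00] F [-0.2 -0.3 -0.5] w 0.05
shift cm [-0.01 -0.16  1.22] rv [ 0.001 -0.001 -0.001]
```

View pics/w4.png

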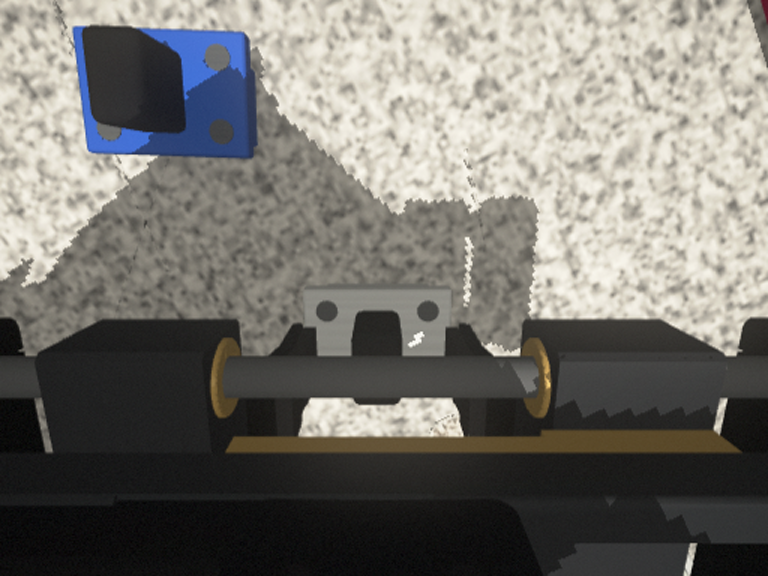

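send_rows:
  deltas:
    - {"tx": 0,"ty": -0.1,"tz": 0.5,"rx": 0,"ry": 0,"rz": 0}
    - {"tx": 0,"ty": -0.1,"tz": 0.9,"rx": 0,"ry": 0,"rz": 0}
    - {"tx": 0,"ty": -0.1,"tz": 1.15,"rx": 0,"ry": 0,"rz": 0}
    - {"tx": 0,"ty": -0.1,"tz": 1.15,"rx": 0,"ry": 0,"rz": 0}
    - {"tx": 0,"ty": -0.1,"tz": 1.15,"rx": 0,"ry": 0,"rz": 0}

```text
time: 5.27
position: [0.4795, 0.3003, 0.0415]
tool_rot: [0.859, 0.512, -0.0, -0.0]
ft_force: [0.3, -0.5, -0.1]
grip_width: 0.0497
```

send_rows:
  deltas:
    - {"tx": 0,"ty": 0,"tz": 0,"rx": 0,"ry": 0,"rz": 0}
    - {"tx": 0,"ty": 0,"tz": 0,"rx": 0,"ry": 0,"rz": 0}
    - {"tx": 0,"ty": 0,"tz": 0,"rx": 0,"ry": 0,"rz": 0}
    - {"tx": 0,"ty": 0,"tz": 0,"rx": 0,"ry": 0,"rz": 0}
    - {"tx": 0,"ty": 0,"tz": 0,"rx": 0,"ry": 0,"rz": 0}
  claw: 0
  squeeze: 45

```text
time: 5.68
position: [0.4798, 0.3004, 0.0422]
tool_rot: [0.859, 0.512, 0.0, 0.0]
ft_force: [-0.3, -0.3, -0.1]
grip_width: 0.0245
```

send_rows:
  deltas:
    - {"tx": 0,"ty": 0,"tz": 0,"rx": 0,"ry": 0,"rz": 0}
    - {"tx": 0,"ty": 0,"tz": 0,"rx": 0,"ry": 0,"rz": 0}
    - {"tx": 0,"ty": 0,"tz": 0,"rx": 0,"ry": 0,"rz": 0}
    - {"tx": 0,"ty": 0,"tz": 0,"rx": 0,"ry": 0,"rz": 0}
    - {"tx": 0,"ty": 0,"tz": 0,"rx": 0,"ry": 0,"rz": 0}

```text
time: 6.1
position: [0.4798, 0.3004, 0.0421]
tool_rot: [0.859, 0.512, 0.0, 0.0]
ft_force: [-0.4, 0.1, 0.7]
grip_width: 0.018
```

send_rows:
  deltas:
    - {"tx": 0,"ty": 0,"tz": -0.8,"rx": 0,"ry": 0,"rz": 0}
    - {"tx": 0,"ty": 0,"tz": -3.5,"rx": 0,"ry": 0,"rz": 0}
    - {"tx": 0,"ty": 0,"tz": -7,"rx": 0,"ry": 0,"rz": 0}
    - {"tx": 0,"ty": 0,"tz": -11,"rx": 0,"ry": 0,"rz": 0}
    - {"tx": 0,"ty": 0,"tz": -15,"rx": 0,"ry": 0,"rz": 0}

```text
time: 6.52
position: [0.4786, 0.2999, 0.1931]
tool_rot: [0.859, 0.512, -0.001, -0.0]
ft_force: [0.3, -0.3, -1.4]
grip_width: 0.0177
```

```bash
python3 - <<'E'
from h import *
plan(.515,.045,.195,2.5)
E
```

```text
t 6.52 pos [0.4786 0.2999 0.1931] yawy -28.36 zt [-0.0026 -0.001  -1.    ] F [ 0.3 -0.3 -1.4] w 0.0177
shift cm [-20.71  15.31  -0.17] rv [-0.002  0.002 -0.539]
```

send_rows:
  deltas:
    - {"tx": -2.5,"ty": 1.8,"tz": 0,"rx": 0,"ry": 0,"rz": -0.1}
    - {"tx": -5.5,"ty": 4.1,"tz": 0,"rx": 0,"ry": 0,"rz": -0.2}
    - {"tx": -8.5,"ty": 6.3,"tz": 0,"rx": 0,"ry": 0,"rz": -0.3}
    - {"tx": -11.5,"ty": 8.5,"tz": 0,"rx": 0,"ry": 0,"rz": -0.4}
    - {"tx": -14,"ty": 10.3,"tz": 0,"rx": 0,"ry": 0,"rz": -0.5}

```text
time: 6.93
position: [0.5035, 0.1261, 0.1924]
tool_rot: [0.704, 0.711, -0.0, 0.0]
ft_force: [0.4, -0.6, -1.6]
grip_width: 0.0177
```

```bash
python3 - <<'E'
from h import *
plan(.515,.045,.195,2.5)
E
```

```text
t 6.93 pos [0.5035 0.1261 0.1924] yawy 0.57 zt [-1.e-04 -6.e-04 -1.e+00] F [ 0.4 -0.6 -1.6] w 0.0177
shift cm [-8.13  1.07 -0.25] rv [-0.     0.001 -0.034]
```

send_rows:
  deltas:
    - {"tx": -3,"ty": 0.4,"tz": 0,"rx": 0,"ry": 0,"rz": -0.01}
    - {"tx": -6,"ty": 0.8,"tz": 0,"rx": 0,"ry": 0,"rz": -0.03}
    - {"tx": -8,"ty": 1,"tz": 0,"rx": 0,"ry": 0,"rz": -0.034}
    - {"tx": -8,"ty": 1,"tz": 0,"rx": 0,"ry": 0,"rz": -0.034}
    - {"tx": -8,"ty": 1,"tz": 0,"rx": 0,"ry": 0,"rz": -0.034}

```text
time: 7.35
position: [0.514, 0.0474, 0.1922]
tool_rot: [0.694, 0.72, -0.0, -0.0]
ft_force: [0.2, -0.2, -1.1]
grip_width: 0.0177
```

send_rows:
  deltas:
    - {"tx": 0,"ty": 0,"tz": 0,"rx": 0,"ry": 0,"rz": 0}
    - {"tx": 0,"ty": 0,"tz": 0,"rx": 0,"ry": 0,"rz": 0}
    - {"tx": 0,"ty": 0,"tz": 0,"rx": 0,"ry": 0,"rz": 0}

```text
time: 7.6
position: [0.5138, 0.0495, 0.192]
tool_rot: [0.693, 0.721, -0.0, -0.0]
ft_force: [-0.1, 0.3, -3.5]
grip_width: 0.0179
```

```bash
python3 - <<'E'
from h import *
plan(.515,.045,.195,2.5)
c=wcam(); save('w5.png',c['color'],1.5)
np.savez('w5.npz',**c)
for k in robot.tip_of('rect_seat','wrist'): print(k['p'],k['xy'],unproj(c,k['xy'],.058))
W=world(c);H=W[...,2]
top=(abs(H-.058)<.004)&(abs(W[...,0]-.515)<.07)&(abs(W[...,1]-.13)<.06)
print(top.sum(),np.median(H[top]),rect_of(c,top,.058))
cv2.imwrite('pics/w5m.png',(top*255).astype(np.uint8))
plan(.515,.045,.195,2.5)
E
```

```text
t 7.6 pos [0.5138 0.0495 0.192 ] yawy 2.33 zt [-5.e-04  3.e-04 -1.e+00] F [-0.1  0.3 -3.5] w 0.0179
shift cm [-0.46  0.1  -0.3 ] rv [-0.    -0.    -0.003]
0.64 [252.7, 228.1] [0.5151518  0.00133343 0.058     ]
5112 0.057972971746622304 ((514.2017822265625, 118.4101791381836), (76.34100341796875, 101.04098510742188), 4.36032247543335)
t 7.7 pos [0.514  0.0493 0.1921] yawy 2.33 zt [-2.e-04  1.e-04 -1.e+00] F [ 0.2  0.5 -1.9] w 0.0178
shift cm [-0.44  0.08 -0.29] rv [-0.    -0.    -0.003]
```

View pics/w5.png

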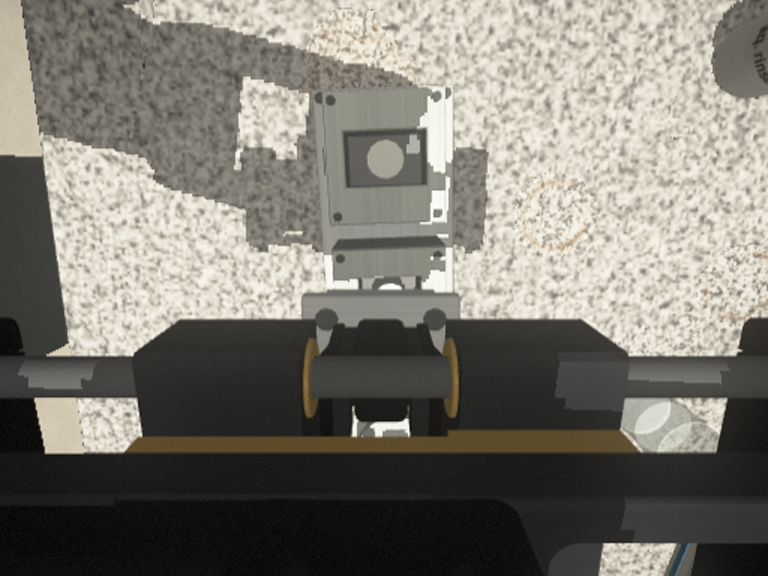

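View pics/w5m.png

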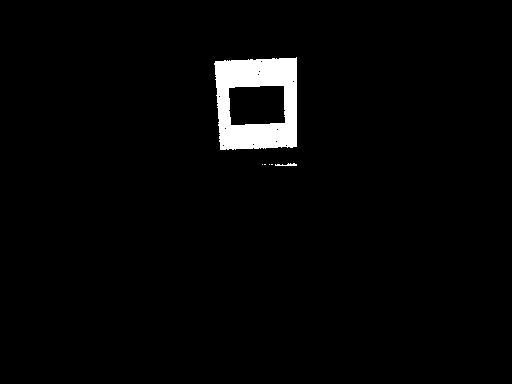

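```bash
cat > fit.py <<'E'
from h import *
def hole_tool(c,seat_z_cam=None,n='hm.png'):
    """hole & collar in tool frame (mm) from a wrist picture; c has R,t world"""
    W=world(c);H=W[...,2]
    top=(abs(H-.058)<.005)&(abs(W[...,0]-.515)<.07)&(abs(W[...,1]-.13)<.052)
    l=cv2.connectedComponentsWithStats(top.astype(np.uint8)); i=1+np.argmax(l[2][1:,4]); pl=l[1]==i
    cs,hi=cv2.findContours(pl.astype(np.uint8),cv2.RETR_CCOMP,cv2.CHAIN_APPROX_NONE)
    hol=[k for k in range(len(cs)) if hi[0][k][3]>=0]; k=max(hol,key=lambda k:cv2.contourArea(cs[k]))
    out=cs[hi[0][k][3]]
    zt=np.median(H[pl])
    g=lambda q:np.array([unproj(c,p,zt)[:2] for p in q[:,0]])
    Ph=g(cs[k]); Po=g(out)
    return zt,Ph,Po
def robust_rect(P):
    # fit rectangle by minAreaRect then per-side line medians
    r=cv2.minAreaRect((P*1000).astype(np.float32)); return r
E
python3 - <<'E'
from fit import *
c=dict(np.load('w5.npz'))
zt,Ph,Po=hole_tool(c); print(zt)
print('hole',robust_rect(Ph)); print('outer',robust_rect(Po))
# refine: sides by medians in rotated frame
def sides(P,a):
    a=np.deg2rad(a);Rm=np.array([[np.cos(a),np.sin(a)],[-np.sin(a),np.cos(a)]])
    Q=P@Rm.T; lo,hi=Q.min(0),Q.max(0);o=[]
    for ax in (0,1):
        ot=1-ax; mid=(lo[ot]+hi[ot])/2; half=(hi[ot]-lo[ot])/2
        s=abs(Q[:,ot]-mid)<.75*half
        ctr=(lo[ax]+hi[ax])/2
        for sg in (-1,1):
            q=Q[s&((Q[:,ax]-ctr)*sg>0)]
            p=np.polyfit(q[:,ot],q[:,ax],1); 
            o.append((np.median(q[:,ax]),np.degrees(np.arctan(p[0]))*(1 if ax else -1)+np.degrees(a)))
    cx=(o[0][0]+o[1][0])/2;cy=(o[2][0]+o[3][0])/2
    print('size',(o[1][0]-o[0][0])*1e3,(o[3][0]-o[2][0])*1e3,'ctr',Rm.T@[cx,cy],'angles',[round(x[1],2) for x in o])
for a in (2,3): sides(Ph,a); sides(Po,a)
# held insert collar points in tool frame
K=c['intrinsics'];z=c['z_map'];u,v=np.meshgrid(np.arange(512),np.arange(384))
cam=np.stack([(u-K[0,2])/K[0,0]*z,(v-K[1,2])/K[1,1]*z,z],-1)
T=c['tool_from_camera']; X=cam@T[:3,:3].T+T[:3,3]
m=(abs(X[...,2]-0.001)<.008)&(abs(X[...,0])<.04)&(abs(X[...,1])<.045)&(z>0)
print(m.sum(), 'tz',np.percentile(X[m][:,2],[5,50,95]),'x',X[m][:,0].min(),X[m][:,0].max(),'y',X[m][:,1].min(),X[m][:,1].max())
mm=m&(v<213); 
col=[]
for y in np.unique(u[mm]):
    k=np.nonzero(m[:,y])[0]
    if len(k): col.append((y,k[0],X[k[0],y,0]*1e3,X[k[0],y,1]*1e3,X[k[0],y,2]*1e3))
col=np.array(col);np.set_printoptions(suppress=True,precision=2)
print(col[::6]); s=col[3:-3]; print('front edge med',np.median(s[:,2]),'slope deg',np.degrees(np.polyfit(s[:,3],s[:,2],1)[0]))
print('y extent',col[:,3].min(),col[:,3].max())
E
```

```text
0.057964736460621474
hole ((513.4501953125, 127.31114196777344), (54.823753356933594, 36.38893127441406), 4.811462879180908)
outer ((513.603515625, 127.40271759033203), (76.40483093261719, 82.85663604736328), 4.5179829597473145)
size 52.92120959752011 35.13839356596557 ctr [0.51372839 0.12721948] angles [np.float64(4.58), np.float64(3.79), np.float64(4.81), np.float64(4.6)]
size 75.8999550320496 82.18888067942514 ctr [0.51372264 0.12741951] angles [np.float64(4.54), np.float64(4.36), np.float64(4.87), np.float64(4.52)]
size 52.883332181730694 35.2999633006438 ctr [0.51372561 0.12730035] angles [np.float64(4.54), np.float64(3.79), np.float64(4.81), np.float64(4.6)]
size 75.78930609187223 82.01034787535266 ctr [0.5137819  0.12743278] angles [np.float64(4.57), np.float64(4.36), np.float64(4.84), np.float64(4.54)]
2635 tz [-0.00367523  0.00213208  0.00476196] x -0.0013186174470691953 0.022824635010371214 y -0.030590713364854367 0.03103753484374859
[[201.   197.    22.19 -30.15   2.62]
 [207.   195.    22.16 -27.39   7.22]
 [213.   195.    22.73 -23.53   5.08]
 [219.   195.    22.4  -20.17   6.33]
 [225.   195.    22.35 -16.66   6.52]
 [231.   195.    22.51 -13.07   5.93]
 [237.   195.    22.43  -9.56   6.21]
 [243.   195.    22.25  -6.05   6.89]
 [249.   195.    22.1   -2.51   7.45]
 [255.   195.    22.26   1.04   6.85]
 [261.   195.    22.25   4.59   6.91]
 [267.   195.    22.16   8.16   7.24]
 [273.   195.    22.28  11.68   6.78]
 [279.   195.    22.48  15.16   6.06]
 [285.   195.    22.41  18.72   6.33]
 [291.   195.    22.04  22.43   7.69]
 [297.   195.    22.09  25.97   7.52]
 [303.   195.    22.38  29.35   6.45]]
front edge med 22.372374372065686 slope deg 0.02515326619976398
y extent -30.15045242074058 30.740996027140667
```

```bash
python3 - <<'E'
from h import *
plan(.5135,.127,.125,4.6)
E
```

```text
t 7.7 pos [0.514  0.0493 0.1921] yawy 2.33 zt [-2.e-04  1.e-04 -1.e+00] F [ 0.2  0.5 -1.9] w 0.0178
shift cm [7.76 0.26 6.71] rv [-0.   -0.   -0.04]
```

send_rows:
  deltas:
    - {"tx": 2.5,"ty": 0.1,"tz": 0,"rx": 0,"ry": 0,"rz": -0.02}
    - {"tx": 5,"ty": 0.2,"tz": 0.5,"rx": 0,"ry": 0,"rz": -0.04}
    - {"tx": 7,"ty": 0.26,"tz": 2.5,"rx": 0,"ry": 0,"rz": -0.04}
    - {"tx": 7.76,"ty": 0.26,"tz": 4.7,"rx": 0,"ry": 0,"rz": -0.04}
    - {"tx": 7.76,"ty": 0.26,"tz": 6.2,"rx": 0,"ry": 0,"rz": -0.04}

```text
time: 8.12
position: [0.5129, 0.1286, 0.1289]
tool_rot: [0.677, 0.736, -0.0, -0.001]
ft_force: [-0.2, 0.1, -2.7]
grip_width: 0.0176
```

send_rows:
  deltas:
    - {"tx": 0,"ty": 0,"tz": 0,"rx": 0,"ry": 0,"rz": 0}
    - {"tx": 0,"ty": 0,"tz": 0,"rx": 0,"ry": 0,"rz": 0}
    - {"tx": 0,"ty": 0,"tz": 0,"rx": 0,"ry": 0,"rz": 0}
    - {"tx": 0,"ty": 0,"tz": 0,"rx": 0,"ry": 0,"rz": 0}
    - {"tx": 0,"ty": 0,"tz": 0,"rx": 0,"ry": 0,"rz": 0}

```text
time: 8.53
position: [0.5148, 0.1257, 0.1312]
tool_rot: [0.679, 0.734, 0.001, 0.001]
ft_force: [0.1, -0.3, -1.9]
grip_width: 0.0174
```

```bash
python3 - <<'E'
from h import *
for i in range(4):
    plan(.5135,.127,.0945,4.6)
    if i<3: c=robot.camera(['wrist','scene','top'][i]); save('p6%d.png'%i,c['color'],*( (1.5,None) if i==0 else (4,(200,120,320,220)) if i==1 else (5,(170,165,300,255))))
E
```

```text
t 8.53 pos [0.5148 0.1257 0.1312] yawy 4.5 zt [ 2.5e-03  1.0e-04 -1.0e+00] F [ 0.1 -0.3 -1.9] w 0.0174
shift cm [ 0.14 -0.13  3.67] rv [ 0.003  0.    -0.002]
t 8.58 pos [0.5146 0.1257 0.1311] yawy 4.5 zt [ 2.2e-03  1.0e-04 -1.0e+00] F [ 0.5  0.1 -2.5] w 0.0174
shift cm [ 0.14 -0.11  3.66] rv [ 0.002  0.    -0.002]
t 8.63 pos [0.5145 0.1257 0.1309] yawy 4.49 zt [ 1.8e-03  1.0e-04 -1.0e+00] F [ 0.2 -0.7 -1.7] w 0.0176
shift cm [ 0.14 -0.1   3.64] rv [ 0.002  0.    -0.002]
t 8.68 pos [0.5143 0.1257 0.1308] yawy 4.5 zt [ 0.0015  0.     -1.    ] F [ 0.1  0.1 -2.1] w 0.0175
shift cm [ 0.14 -0.08  3.63] rv [ 0.001  0.    -0.002]
```

View pics/p60.png

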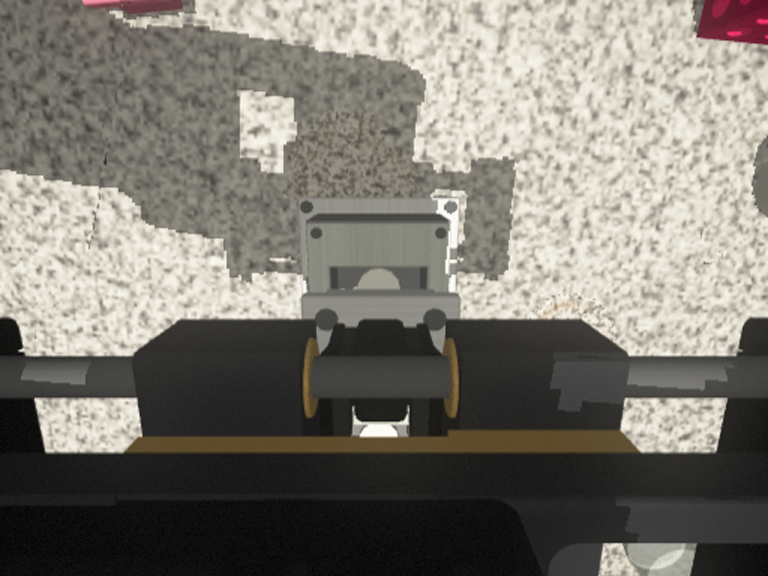

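View pics/p61.png

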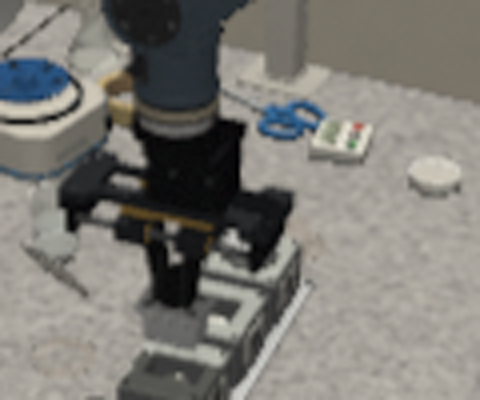

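send_rows:
  deltas:
    - {"tx": 0.05,"ty": -0.03,"tz": 0.6,"rx": 0,"ry": 0,"rz": 0}
    - {"tx": 0.14,"ty": -0.06,"tz": 1.2,"rx": 0,"ry": 0,"rz": 0}
    - {"tx": 0.14,"ty": -0.06,"tz": 1.8,"rx": 0,"ry": 0,"rz": 0}
    - {"tx": 0.14,"ty": -0.06,"tz": 2.3,"rx": 0,"ry": 0,"rz": 0}
    - {"tx": 0.14,"ty": -0.06,"tz": 2.6,"rx": 0,"ry": 0,"rz": 0}

```text
time: 9.1
position: [0.5125, 0.1273, 0.1029]
tool_rot: [0.679, 0.734, -0.001, -0.001]
ft_force: [0.1, 0.2, -2.4]
grip_width: 0.0175
```

send_rows:
  deltas:
    - {"tx": 0,"ty": 0,"tz": 0,"rx": 0,"ry": 0,"rz": 0}
    - {"tx": 0,"ty": 0,"tz": 0,"rx": 0,"ry": 0,"rz": 0}
    - {"tx": 0,"ty": 0,"tz": 0,"rx": 0,"ry": 0,"rz": 0}
    - {"tx": 0,"ty": 0,"tz": 0,"rx": 0,"ry": 0,"rz": 0}
    - {"tx": 0,"ty": 0,"tz": 0,"rx": 0,"ry": 0,"rz": 0}

```text
time: 9.52
position: [0.5134, 0.1273, 0.1043]
tool_rot: [0.679, 0.734, 0.0, 0.0]
ft_force: [0.0, 0.4, -2.2]
grip_width: 0.0179
```

```bash
python3 - <<'E'
from h import *
for i in range(4):
    plan(.5135,.127,.0945,4.6)
    if i<3: c=wcam()
save('p7.png',c['color'],1.5)
# hole's left/right edge midline vs collar, from plate points
W=world(c)
K=c['intrinsics'];z=c['z_map'];u,v=np.meshgrid(np.arange(512),np.arange(384))
cam=np.stack([(u-K[0,2])/K[0,0]*z,(v-K[1,2])/K[1,1]*z,z],-1)
T=c['tool_from_camera']; X=cam@T[:3,:3].T+T[:3,3]
pl=(abs(W[...,2]-.058)<.004)&(abs(W[...,1]-.13)<.06)&(abs(W[...,0]-.514)<.06)
print(pl.sum())
for r in range(120,200,6):
    k=np.nonzero(pl[r])[0]
    if len(k): 
        g=np.diff(k); i=np.argmax(g) if len(g) else 0
        print(r,k[0],k[-1],'gap',k[i],k[i+1] if len(g) else None, 'toolx',np.round(X[r,k[0],0]*1e3,1),'y',np.round(X[r,[k[0],k[i],k[i+1],k[-1]],1]*1e3,1))
E
```

```text
t 9.52 pos [0.5134 0.1273 0.1043] yawy 4.52 zt [ 6.e-04  0.e+00 -1.e+00] F [ 0.   0.4 -2.2] w 0.0179
shift cm [-0.03  0.01  0.98] rv [ 0.001  0.    -0.001]
t 9.57 pos [0.5133 0.1274 0.1043] yawy 4.53 zt [ 6.e-04  0.e+00 -1.e+00] F [-0.2 -0.5 -3. ] w 0.0176
shift cm [-0.04  0.01  0.98] rv [ 0.001  0.    -0.001]
t 9.62 pos [0.5133 0.1273 0.1043] yawy 4.53 zt [ 5.e-04  0.e+00 -1.e+00] F [ 0.1 -0.4 -1.9] w 0.0178
shift cm [-0.04  0.02  0.98] rv [ 0.001  0.    -0.001]
t 9.67 pos [0.5133 0.1273 0.1043] yawy 4.52 zt [ 5.e-04  0.e+00 -1.e+00] F [ 0.8 -0.  -3. ] w 0.0174
shift cm [-0.04  0.02  0.98] rv [ 0.     0.    -0.001]
3786
156 201 308 gap 201 202 toolx 40.1 y [-36.9 -36.9 -36.   39.3]
162 201 307 gap 201 202 toolx 36.1 y [-36.8 -36.8 -36.3  38.2]
168 201 307 gap 201 202 toolx 31.7 y [-37.1 -37.1 -36.5  38.3]
174 201 307 gap 201 202 toolx 27.3 y [-37.3 -37.3 -36.7  38.5]
180 202 307 gap 202 203 toolx 22.8 y [-36.9 -36.9 -35.9  39.4]
186 202 306 gap 264 266 toolx 18.3 y [-37.2   7.8   9.3  38.2]
192 202 306 gap 218 290 toolx 14.0 y [-37.2 -25.8  27.2  38.5]
```

View pics/p7.png

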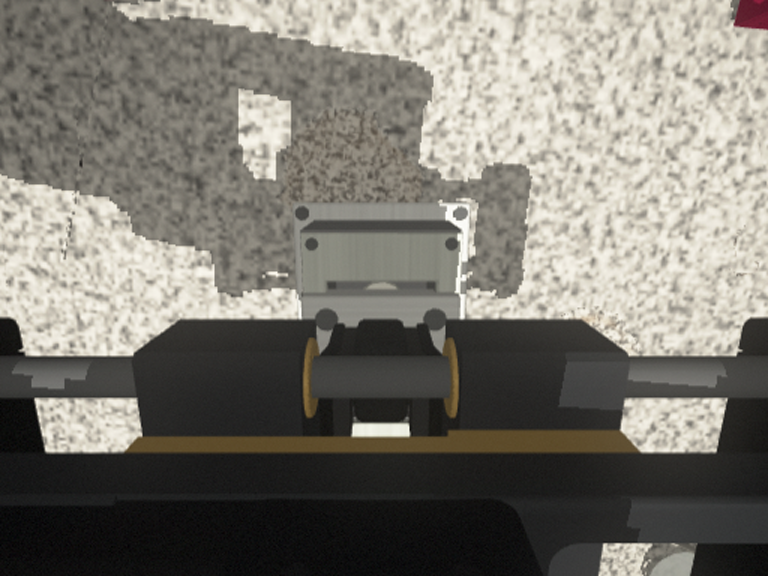

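send_rows:
  deltas:
    - {"tx": 0,"ty": 0.03,"tz": 0.3,"rx": 0,"ry": 0,"rz": 0}
    - {"tx": 0,"ty": 0.03,"tz": 0.6,"rx": 0,"ry": 0,"rz": 0}
    - {"tx": 0,"ty": 0.03,"tz": 0.9,"rx": 0,"ry": 0,"rz": 0}
    - {"tx": 0,"ty": 0.03,"tz": 1.2,"rx": 0,"ry": 0,"rz": 0}
    - {"tx": 0,"ty": 0.03,"tz": 1.5,"rx": 0,"ry": 0,"rz": 0}

```text
time: 10.08
position: [0.5133, 0.1273, 0.0886]
tool_rot: [0.679, 0.734, -0.0, -0.0]
ft_force: [-0.1, -0.0, -2.2]
grip_width: 0.0179
```

send_rows:
  deltas:
    - {"tx": 0,"ty": 0,"tz": 0,"rx": 0,"ry": 0,"rz": 0}
    - {"tx": 0,"ty": 0,"tz": 0,"rx": 0,"ry": 0,"rz": 0}
    - {"tx": 0,"ty": 0,"tz": 0,"rx": 0,"ry": 0,"rz": 0}
    - {"tx": 0,"ty": 0,"tz": 0,"rx": 0,"ry": 0,"rz": 0}

```text
time: 10.42
position: [0.5136, 0.1274, 0.0891]
tool_rot: [0.679, 0.734, 0.0, 0.0]
ft_force: [-1.1, 0.1, -2.2]
grip_width: 0.0176
```

send_rows:
  deltas:
    - {"tx": 0,"ty": 0,"tz": 0.3,"rx": 0,"ry": 0,"rz": 0}
    - {"tx": 0,"ty": 0,"tz": 0.6,"rx": 0,"ry": 0,"rz": 0}
    - {"tx": 0,"ty": 0,"tz": 0.9,"rx": 0,"ry": 0,"rz": 0}
    - {"tx": 0,"ty": 0,"tz": 1.2,"rx": 0,"ry": 0,"rz": 0}
    - {"tx": 0,"ty": 0,"tz": 1.4,"rx": 0,"ry": 0,"rz": 0}
  squeeze: 60

```text
time: 10.83
position: [0.5137, 0.1274, 0.0753]
tool_rot: [0.679, 0.734, 0.0, 0.0]
ft_force: [-1.9, 0.6, 6.7]
grip_width: 0.0177
```

send_rows:
  deltas:
    - {"tx": 0,"ty": 0,"tz": 0,"rx": 0,"ry": 0,"rz": 0}
    - {"tx": 0,"ty": 0,"tz": 0,"rx": 0,"ry": 0,"rz": 0}
    - {"tx": 0,"ty": 0,"tz": 0,"rx": 0,"ry": 0,"rz": 0}

```text
time: 11.08
position: [0.5137, 0.1274, 0.0756]
tool_rot: [0.679, 0.734, 0.0, 0.0]
ft_force: [-1.2, -0.2, 5.5]
grip_width: 0.0175
```

send_rows:
  deltas:
    - {"tx": 0,"ty": 0,"tz": 0.2,"rx": 0,"ry": 0,"rz": 0}
    - {"tx": 0,"ty": 0,"tz": 0.4,"rx": 0,"ry": 0,"rz": 0}
    - {"tx": 0,"ty": 0,"tz": 0.6,"rx": 0,"ry": 0,"rz": 0}
    - {"tx": 0,"ty": 0,"tz": 0.7,"rx": 0,"ry": 0,"rz": 0}
    - {"tx": 0,"ty": 0,"tz": 0.7,"rx": 0,"ry": 0,"rz": 0}

```text
time: 11.5
position: [0.5137, 0.1274, 0.0688]
tool_rot: [0.679, 0.734, 0.0, 0.0]
ft_force: [-1.7, -0.1, 9.7]
grip_width: 0.0175
```

send_rows:
  deltas:
    - {"tx": 0,"ty": 0,"tz": 0.03,"rx": 0,"ry": 0,"rz": 0}
    - {"tx": 0,"ty": 0,"tz": 0.06,"rx": 0,"ry": 0,"rz": 0}
    - {"tx": 0,"ty": 0,"tz": 0.06,"rx": 0,"ry": 0,"rz": 0}
    - {"tx": 0,"ty": 0,"tz": 0.06,"rx": 0,"ry": 0,"rz": 0}

```text
time: 11.83
position: [0.5137, 0.1274, 0.0685]
tool_rot: [0.679, 0.735, 0.0, 0.0]
ft_force: [-1.9, -0.3, 10.0]
grip_width: 0.0175
```

send_rows:
  deltas:
    - {"tx": 0,"ty": 0,"tz": 0.03,"rx": 0,"ry": 0,"rz": 0}
    - {"tx": 0,"ty": 0,"tz": 0.06,"rx": 0,"ry": 0,"rz": 0}
    - {"tx": 0,"ty": 0,"tz": 0.06,"rx": 0,"ry": 0,"rz": 0}
    - {"tx": 0,"ty": 0,"tz": 0.06,"rx": 0,"ry": 0,"rz": 0}

```text
time: 12.17
position: [0.5137, 0.1274, 0.0681]
tool_rot: [0.679, 0.735, 0.0, 0.0]
ft_force: [-2.4, -0.8, 9.3]
grip_width: 0.0176
```

send_rows:
  deltas:
    - {"tx": 0,"ty": 0,"tz": 0.04,"rx": 0,"ry": 0,"rz": 0}
    - {"tx": 0,"ty": 0,"tz": 0.08,"rx": 0,"ry": 0,"rz": 0}
    - {"tx": 0,"ty": 0,"tz": 0.08,"rx": 0,"ry": 0,"rz": 0}
    - {"tx": 0,"ty": 0,"tz": 0.08,"rx": 0,"ry": 0,"rz": 0}

```text
time: 12.5
position: [0.5137, 0.1274, 0.0681]
tool_rot: [0.679, 0.735, 0.0, 0.001]
ft_force: [-3.2, -0.1, 16.6]
grip_width: 0.0176
```

send_rows:
  deltas:
    - {"tx": 0,"ty": 0,"tz": 0.04,"rx": 0,"ry": 0,"rz": 0}
    - {"tx": 0,"ty": 0,"tz": 0.06,"rx": 0,"ry": 0,"rz": 0}
    - {"tx": 0,"ty": 0,"tz": 0.06,"rx": 0,"ry": 0,"rz": 0}
    - {"tx": 0,"ty": 0,"tz": 0.06,"rx": 0,"ry": 0,"rz": 0}

```text
time: 12.83
position: [0.5137, 0.1274, 0.068]
tool_rot: [0.679, 0.735, 0.0, 0.001]
ft_force: [-4.6, 0.1, 21.3]
grip_width: 0.0174
```

```bash
python3 - <<'E'
from h import *
plan(.5137,.1274,.068,4.6); 
c=wcam(); save('p8.png',c['color'],3,(170,120,340,250))
K=c['intrinsics'];z=c['z_map'];u,v=np.meshgrid(np.arange(512),np.arange(384))
W=world(c);H=W[...,2]
for r in range(150,216,5): print(r,np.round(1e3*H[r,[205,215,225,240,255,270,285,295,302]],1))
d=robot.camera('scene'); save('p8s.png',d['color'],5,(200,140,320,240))
for i in range(3):
  o=robot.get_obs(); print(o['time'],o['ft_force'],o['moment'],o['position']); robot.camera('top')
E
```

```text
t 12.83 pos [0.5137 0.1274 0.068 ] yawy 4.54 zt [ 1.5e-03 -1.0e-04 -1.0e+00] F [-4.6  0.1 21.3] w 0.0174
shift cm [0. 0. 0.] rv [ 0.001  0.    -0.001]
150 [5.9 5.7 5.8 6.6 5.4 4.4 6.  5.6 5.6]
155 [29.5 30.5 30.  28.9 29.7 31.5 30.6 28.4 28.9]
160 [52.8 54.4 52.8 54.2 53.6 52.8 53.4 54.9 54.6]
165 [57.4 58.4 58.4 57.1 56.8 57.1 57.6 56.6 58.7]
170 [57.4 58.  57.2 57.  58.6 58.6 57.9 57.1 57.8]
175 [57.1 57.3 57.4 56.8 57.5 58.1 57.6 57.5 57.7]
180 [57.8 57.7 59.4 58.6 58.2 58.7 57.5 57.1 57.4]
185 [57.6 56.9 56.7 58.2 57.9 58.5 58.2 58.1 56.6]
190 [57.6 58.5 59.5 57.8 58.1 57.6 57.4 58.  58.6]
195 [61.5 61.7 62.2 62.1 61.3 61.7 60.9 60.9 61.5]
200 [65.7 67.9 66.2 65.5 65.4 65.3 65.9 66.  65.7]
205 [66.  64.7 66.8 65.3 66.4 66.2 65.4 65.8 66.2]
210 [ 67.2  66.4  65.3  65.6  65.3  66.1  66.9 230.2  65.8]
215 [145.3  66.6  67.6  72.2  74.9  65.2  65.4  67.8 144.8]
12.9333 [-4.30046517  1.00808012 21.26277621] [-0.16616375  0.85916516 -0.03125245] [0.51367608 0.12736827 0.06803613]
12.9833 [-4.85142173 -1.07171612 20.49432134] [-0.15488756  0.90691545  0.0562075 ] [0.51369403 0.12738581 0.0680553 ]
13.0333 [-4.52869001 -0.48456492 20.6776929 ] [-0.12652745  0.84194868 -0.02694891] [0.5136834  0.1273513  0.06804505]
```

View pics/p8.png

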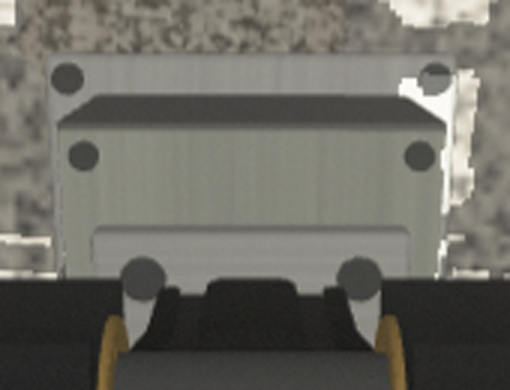

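View pics/p8s.png

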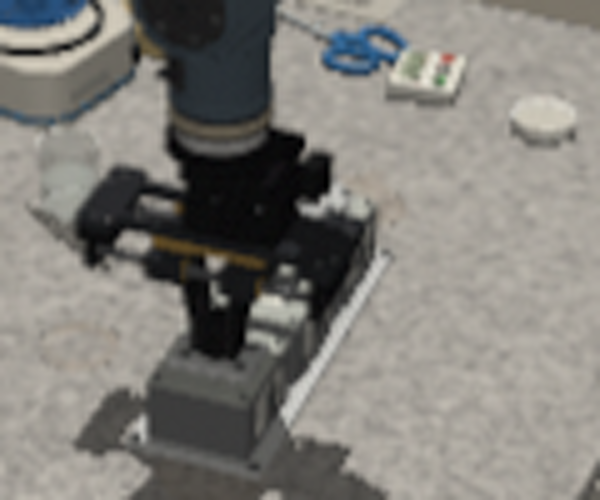

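send_rows:
  deltas:
    - {"tx": 0,"ty": 0,"tz": 0,"rx": 0,"ry": 0,"rz": 0}
    - {"tx": 0,"ty": 0,"tz": 0,"rx": 0,"ry": 0,"rz": 0}
    - {"tx": 0,"ty": 0,"tz": 0,"rx": 0,"ry": 0,"rz": 0}
    - {"tx": 0,"ty": 0,"tz": 0,"rx": 0,"ry": 0,"rz": 0}
    - {"tx": 0,"ty": 0,"tz": 0,"rx": 0,"ry": 0,"rz": 0}

```text
time: 13.5
position: [0.5137, 0.1274, 0.068]
tool_rot: [0.679, 0.735, 0.0, 0.001]
ft_force: [-4.3, 0.1, 21.6]
grip_width: 0.0172
```

```bash
python3 - <<'E'
from h import *
o=robot.get_obs(); print(o['time'],o['ft_force'],o['position'],o['grip_width'],abs(o['joint_velocities']).max())
if 15<o['ft_force'][2]<35: print(robot.hand_in()); print(robot.get_obs()['ft_force'])
E
```

```text
13.5 [-4.32289245  0.13095681 21.56271868] [0.51368397 0.1273784  0.06804166] 0.017209888897499522 0.002759643459060655
the job is handed in; nothing more can be done
None
the job is handed in; nothing more can be done
```

I put the aluminium insert, not the blue or pink look-alike, into its rectangular pocket and pressed it down until it stopped. I handed the job in at 13.5 s with the gripper still pushing at a 60 N grip setting; the hand-in gave no verdict.

- **Seating:** Depth from the wrist camera put the collar's top face about 8 mm above the rim, which is its full thickness, so it lies flat on the rim. That also means the plunger is at about 14 mm.
- **Centring:** On the last check before the foot went in, the insert was within about 0.5 mm of the pocket centre. I did not measure the centring again once it was seated.
- **Push:** The wrist read a steady 21.6 N upward. Taking off the plunger's 12 N and adding back about 2 N of insert weight leaves roughly 11–12 N on the rim. That figure is estimated, not measured directly.
- **Sideways force:** About 4.3 N along x was still showing at the end. I left it because the collar looked level and the arm was still.
- **Bystanders:** The arm went near none of them. The timer and dish looked undisturbed in the last scene picture; I did not re-measure them, the beaker or the round insert.

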